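# Set the tart frames on their mould bases

## Task

Get the tart moulds ready for lining: set each of the four bottomless steel tart frames (big ring, small ring, square, oblong) over the raised shape of its own form and size, so that it lies flat on the dark sheet around the raised shape, with the square and the oblong frame turned to line up with theirs. Leave the flour shaker and the white bowl where they are.

Things in the scene. Friction and masses are not known exactly. Their poses are not given: they have to be found in the camera images.
- big_ring_mid (a point): loose bottomless round tart ring, plain stainless steel, open at top and bottom: 66 mm outside diameter, 2.5 mm wall, 45 mm tall, about 110 g, standing on the table. Given point: its centre, half-way up (22.5 mm above its underside), z up. Round: its yaw means nothing.
- small_ring_mid (a point): loose bottomless round tart ring, plain stainless steel, open at top and bottom: 48 mm outside diameter, 2.5 mm wall, 45 mm tall, about 80 g, standing on the table. Given point: its centre, half-way up (22.5 mm above its underside), z up. Round: its yaw means nothing.
- square_frame_mid (a point): loose bottomless square tart frame, plain stainless steel, open at top and bottom: 60 x 60 mm outside, 2.5 mm wall, 45 mm tall, about 120 g, standing on the table. Given point: its centre, half-way up (22.5 mm above its underside), z up. x and y are square to its sides.
- oblong_frame_mid (a point): loose bottomless oblong tart frame, plain stainless steel, open at top and bottom: outside 44 mm along its x, 100 mm along its y, 2.5 mm wall, 45 mm tall, about 140 g, standing on the table. Given point: its centre, half-way up (22.5 mm above its underside), z up. x crosses its narrow width, y runs along its length.
- big_round_base: fixed mould base: a 3 mm thick flat dark steel sheet (disc of 87 mm diameter) on the table, with a plain aluminium raised shape in its middle (disc of 45 mm diameter), standing 8 mm above the sheet. Origin: centre of its underside, at table height; the raised shape's top is 11 mm above the table. The big ring belongs here, about 8 mm clear all round.
- small_round_base: fixed mould base: a 3 mm thick flat dark steel sheet (disc of 69 mm diameter) on the table, with a plain aluminium raised shape in its middle (disc of 27 mm diameter), standing 8 mm above the sheet. Origin: centre of its underside, at table height; the raised shape's top is 11 mm above the table. The small ring belongs here, about 8 mm clear all round.
- square_base: fixed mould base: a 3 mm thick flat dark steel sheet (84 x 84 mm) on the table, with a plain aluminium raised shape in its middle (40 x 40 mm), standing 8 mm above the sheet. Origin: centre of its underside, at table height; the raised shape's top is 11 mm above the table. x and y are square to its sides. The square frame belongs here, about 7.5 mm clear all round.
- oblong_base: fixed mould base: a 3 mm thick flat dark steel sheet (68 mm along its x, 124 mm along its y) on the table, with a plain aluminium raised shape in its middle (24 mm along x, 80 mm along y), standing 8 mm above the sheet. Origin: centre of its underside, at table height; the raised shape's top is 11 mm above the table. The oblong frame belongs here, about 7.5 mm clear all round.
- shaker: bystander: upright metal flour shaker, 60 mm across, 108 mm tall, standing among the far bases and frames; origin at the centre of its underside. Leave it alone.
- bowl: bystander: white ceramic bowl, 90 mm across, 45 mm tall, standing among the far bases and frames; origin at the centre of its underside. Leave it alone.
Not all that is in view belongs to the job. What is shaped like the part that bears big_ring_mid but pink is not meant.

How it is judged:
By the outcome, as a careful person would: the job done as asked, in the order asked, and still so for the second after the job is handed in, with the robot touching nothing.
It also fails if it takes over 109 s, if anything falls off the work surface, if the arm or the gripper's body presses on something with over 40 N, if the wrist force passes 120 N, or if a joint passes its speed limit or range.

## Robot

A 6-joint arm with a two-finger parallel gripper is mounted at the origin on the work surface. World frame = base frame: x ahead of the robot, y to its left, z up, the work surface at z = 0. Lengths are in m, angles in rad, forces in N, time in s.
With the tool pointing down it reaches from about 0.275 to 0.75 m from the base axis. Payload 10.2 kg.
Tool frame: the origin (TCP) lies between the finger pads; the fingertips stand 25 mm ahead of it and the grasp point (between the pads) lies 6 mm ahead of it (arm.tcp_to_tips is the z of the fingertips in the tool frame, in m); z points along the fingers, x is the direction in which the jaws open and shut, and the axes are right-handed (so a half turn about z gives the same grasp; the last joint's range is limited). The gripper opens to 85 mm and grips with 20 to 120 N. Pads are 22 mm wide; open, the fingers measure 114 mm over their backs; the gripper's body (76 mm by 85 mm) begins 54 mm behind the grasp point. The pads swing forward as they close: fully open they stand 13 mm farther back than shut.
Start: joints at [1.072, 0.313, 1.498, -0, 1.331, -0.223], TCP at [0.143, 0.505, 0.256] pointing down, gripper open.
Joint ranges: [-2.94, 2.94], [-0.97, 2.17], [0.19, 2.56], [-1.23, 4.37], [0.02, 3.11], [-2.88, 2.88]. Speed limits (rad/s): [2.39, 2.39, 3.01, 3.14, 3.14, 3.14].

## Interface

Orientations are given as a unit quaternion [w, x, y, z].
In Python, from bench import readout, viewer, job, arm gives the robot as it stands.
- The arm moves only by the tool move_arm, never from a script. Its argument "motion" is text: rows parted by semicolons, each of 4 numbers parted by spaces: the shift along the world's x, y, z in units of 25 mm (1.0 is 25 mm), then the turn about the world's z in units of 6 degrees (1.0 is 6 degrees). A call has 1 to 5 rows; each row is the pose to reach, as a shift and turn from the pose measured when the call began; what a row does not reach only later rows make up. A row lasts 1/10 s, in which the tool goes at most 50 mm and 8.59 degrees, less where a joint would pass 70% of its speed; a pose out of reach is approached as far as the arm can. A call with a gripper value outside its range is refused whole. "fingers" is the gripper's target within -1 to 1 (fully open at 1, half-way at 0, shut at -1), set as the call begins (left out, the last holds). The fingers move at their own pace and stop on an object; "force" is the grip in N (left out, the last holds). Time passes only in rows, so rows that repeat a pose let the fingers close. It gives the time, the measured TCP pose, the force and the opening at its end, in the units of the state.
- readout.get_state(): the state, without advancing time (a new reading comes with each control period).
- viewer.camera(name): name is "side" or "top" or "wrist"; returns a dict with "pixels" (480x640x3 uint8, blue, green, red), "mtx" (3x3 intrinsics, pixels), "camera_from_world" (4x4, takes a point from world to camera coordinates). Camera axes: x right, y down, z forward; pixel columns grow to the right and rows downward; lengths in m; the calibration is good to about 2 mm. The wrist camera is an equidistant fisheye: a pixel r from the principal point sees the ray r / f radians off the axis. A picture is of the moment at which its call begins. There is no depth.
- job.job_done(): hands the job in, once; it reports no verdict.
Trained networks look in a picture, given as the dict that the camera call returned (one of the last four; its "shot" number tells which), for a name from the list of things; names that differ only in an ending like _2 or _b are one class to them, and where a whole thing is asked for, a point or a joint stands for the part that bears it (a point fixed in the world has none). Each returns a list of dicts, best first, with "p" (0 to 1); they miss things now and then, are a little off and sometimes report something else, mostly with a low value. They report only what shows in the picture. A call takes as long as a camera call. They do not tell look-alikes from the thing itself.
- viewer.boxes_of(picture, thing): "position" ([column, row] in pixels, amid what is visible of it).
The state is a dict: "clock": time; "qpos": joint angles; "joint_vel": joint speeds; "joint_efforts": joint torques, N m; "position": TCP position; "tcp_rot": TCP orientation; "force": force on the tool from outside, world axes, zero at the start; "moment": the same for the moment, N m; "finger_gap": finger opening in m.
Only numpy, scipy, OpenCV 4.12 (cv2) and the standard library are available. Lean on these libraries where they do the work, as an engineer would, in place of code of your own. Each camera call takes 0.05 s, during which the arm holds its last target. There are 200 camera calls.

## Working session

There is one attempt and no reset: what is moved stays moved. The work goes in short steps, Python scripts to look and compute and a tool call to move; the robot and the scene stay as the last step left them, time stands still between calls to the robot, and variables do not carry over. Pictures are saved under pics/ and viewed, on a budget of 14 in all, crops included, one or two more only if the job needs it, and the job is handed in when it is done.

Besides the shell and the picture viewer there is one more tool, called after "Call:" as a command line: name --argument value ..., lists and objects as JSON in quotes. move_arm: Moves the arm, as the interface text tells. Its arguments: {"type":"object","properties":{"motion":{"type":"string"},"fingers":{"type":"number"},"force":{"type":"number"}},"required":["motion"]}

```bash
ls; mkdir -p pics; python3 - <<'E'
from bench import readout, viewer, job, arm
import cv2
s=readout.get_state();print(s['position'],s['tcp_rot'],s['finger_gap'],s['clock'],arm.tcp_to_tips)
for n in ['top','side']:
    p=viewer.camera(n);cv2.imwrite(f'pics/{n}0.png',p['pixels'])
    print(p['mtx'],p['camera_from_world'])
E
```

```text
pics
[0.14288017 0.50495791 0.25574422] [ 2.72732992e-04  7.97588293e-01  6.03201884e-01 -5.71691335e-04] 0.08525450408929704 0.0 0.025
[[597.22163026   0.         315.17163422]
 [  0.         597.22163026 247.56861906]
 [  0.           0.           1.        ]] [[-1.17700754e-03 -9.99999296e-01  1.51397780e-04  4.50138052e-02]
 [-9.98315556e-01  1.16624379e-03 -5.80059571e-02  4.87486006e-01]
 [ 5.80057397e-02 -2.19416208e-04 -9.98316225e-01  1.59774535e+00]
 [ 0.00000000e+00  0.00000000e+00  0.00000000e+00  1.00000000e+00]]
[[561.35784341   0.         326.62451837]
 [  0.         561.35784341 237.18945379]
 [  0.           0.           1.        ]] [[ 0.99345257 -0.11261456  0.01923394 -0.49400939]
 [-0.05227784 -0.5978043  -0.79993565  0.11119466]
 [ 0.10158253  0.79369263 -0.59977746  1.23259432]
 [ 0.          0.          0.          1.        ]]
```

View pics/top0.png

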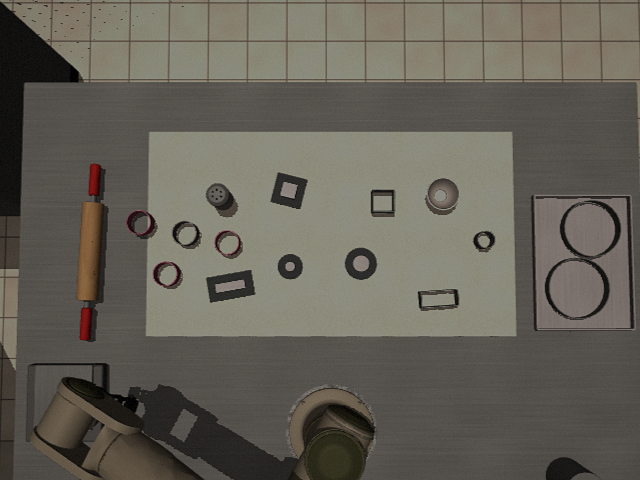

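View pics/side0.png

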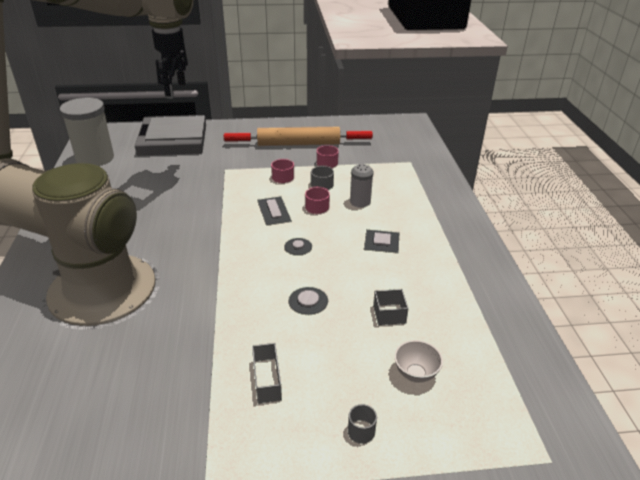

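The top view shows these items, with pixel positions:
- **Frames:** steel big ring (186,234), small ring (484,240), square frame (382,202), oblong frame (438,299).
- **Bases:** big (361,264), small (290,266), square (289,190), oblong (231,286).
- **Leave alone:** pink look-alikes (140,223), (228,243), (167,274), shaker (218,195), bowl (442,195).

The side view agrees with this.

```bash
cat > h.py <<'E'
import numpy as np, cv2
from bench import readout, viewer
def ray(p,uv):
    K=p['mtx'];T=np.array(p['camera_from_world']);R=T[:3,:3]
    d=np.array([(uv[0]-K[0,2])/K[0,0],(uv[1]-K[1,2])/K[1,1],1.])
    if p.get('fish'):
        t=np.hypot(d[0],d[1]); d=np.array([d[0]/t*np.sin(t),d[1]/t*np.sin(t),np.cos(t)]) if t>1e-9 else d
    return -R.T@T[:3,3], R.T@d
def onplane(p,uv,z):
    c,d=ray(p,uv); return (c+d*(z-c[2])/d[2])[:2]
def proj(p,X):
    T=np.array(p['camera_from_world']);K=p['mtx'];x=np.atleast_2d(X)@T[:3,:3].T+T[:3,3]
    if p.get('fish'):
        r=np.linalg.norm(x[:,:2],axis=1);t=np.arctan2(r,x[:,2]);xy=x[:,:2]*(t/np.maximum(r,1e-12))[:,None]
    else: xy=x[:,:2]/x[:,2:]
    return xy*[K[0,0],K[1,1]]+[K[0,2],K[1,2]]
def cam(n):
    p=dict(viewer.camera(n)); p['fish']=(n=='wrist'); return p
def rectify(p,cx,cy,half,z,res=0.0005):
    """ortho view on plane z: columns = +x world, rows = -y world (up is +y)"""
    n=int(2*half/res); a=(np.arange(n)+.5)*res-half
    X,Y=np.meshgrid(cx+a,cy-a); uv=proj(p,np.c_[X.ravel(),Y.ravel(),np.full(X.size,z)])
    m=uv.reshape(n,n,2).astype(np.float32); return cv2.remap(p['pixels'],m[...,0],m[...,1],cv2.INTER_LINEAR)
E
python3 - <<'E'
from h import *
p=cam('top');g=cv2.cvtColor(p['pixels'],cv2.COLOR_BGR2GRAY)
objs=dict(big_ring_mid=(186,234),small_ring_mid=(484,240),square_frame_mid=(382,202),oblong_frame_mid=(438,299),big_round_base=(361,264),small_round_base=(290,266),square_base=(289,190),oblong_base=(231,286))
tiles=[]
for n,uv in objs.items():
    base='base' in n; z=.003 if base else .045
    c=onplane(p,uv,z)
    nn=[(np.round(b['position'],1),round(b['p'],2)) for b in viewer.boxes_of(p,n)[:2]]
    r=rectify(p,*c,.08,z)
    gr=cv2.cvtColor(r,cv2.COLOR_BGR2GRAY)
    m=(gr<110).astype(np.uint8)
    cs,_=cv2.findContours(m,cv2.RETR_EXTERNAL,cv2.CHAIN_APPROX_NONE)
    k=max(cs,key=cv2.contourArea);(u,v),(w,h),a=cv2.minAreaRect(k)
    print(n,'coarse',c.round(4),'rect c',(c+[(u-160)*.0005,-(v-160)*.0005]).round(4),'size mm',round(w/2,1),round(h/2,1),'ang',round(a,1),'R',np.hypot(*c).round(3),nn)
    cv2.drawContours(r,[cv2.boxPoints(((u,v),(w,h),a)).astype(int)],0,(0,0,255),1)
    cv2.putText(r,n,(3,15),0,.5,(255,0,0));tiles.append(cv2.resize(r,(200,200)))
cv2.imwrite('pics/t1.png',np.vstack([np.hstack(tiles[:4]),np.hstack(tiles[4:])]))
w=cam('wrist');print(w['mtx'],w['camera_from_world'])
E
```

```text
big_ring_mid coarse [0.5222 0.3868] rect c [0.5207 0.3858] size mm 79.0 75.0 ang 90.0 R 0.65 [(array([161.2, 267.3]), 0.82), (array([174.7, 231.8]), 0.57)]
small_ring_mid coarse [ 0.5053 -0.4029] rect c [ 0.5039 -0.4017] size mm 61.5 56.2 ang 45.0 R 0.646 [(array([487.1, 237.7]), 0.73)]
square_frame_mid coarse [ 0.6069 -0.1334] rect c [ 0.6045 -0.1344] size mm 73.7 65.6 ang 0.5 R 0.621 [(array([374. , 198.7]), 0.72)]
oblong_frame_mid coarse [ 0.3497 -0.2789] rect c [ 0.3481 -0.2794] size mm 109.0 54.5 ang 86.4 R 0.447 [(array([455.2, 296.9]), 0.75)]
big_round_base coarse [ 0.4434 -0.0799] rect c [ 0.4452 -0.0783] size mm 88.1 88.2 ang 21.4 R 0.451 [(array([362.5, 265. ]), 0.72)]
small_round_base coarse [0.4382 0.1128] rect c [0.4374 0.113 ] size mm 69.5 69.5 ang 90.0 R 0.452 [(array([289.7, 265.3]), 0.81)]
square_base coarse [0.6459 0.1158] rect c [0.6445 0.117 ] size mm 87.5 87.9 ang 14.2 R 0.656 [(array([290.1, 190.3]), 0.84)]
oblong_base coarse [0.3842 0.2725] rect c [0.3847 0.2747] size mm 127.4 71.7 ang 79.9 R 0.471 [(array([229.6, 286.2]), 0.72)]
[[371.64829954   0.         317.08181856]
 [  0.         371.64829954 241.65525804]
 [  0.           0.           1.        ]] [[ 2.71842101e-01  9.62341678e-01  6.05364152e-04 -5.24483766e-01]
 [ 9.20474782e-01 -2.60198972e-01  2.91586472e-01 -3.76079442e-02]
 [ 2.80763330e-01 -7.87082569e-02 -9.56544282e-01  3.77862585e-01]
 [ 0.00000000e+00  0.00000000e+00  0.00000000e+00  1.00000000e+00]]
```

View pics/t1.png

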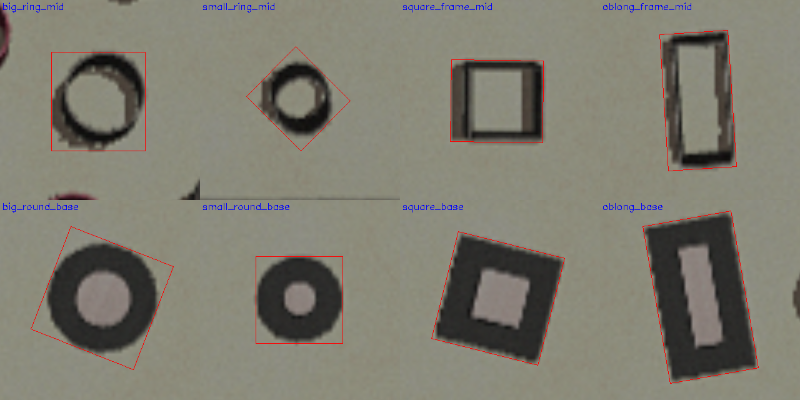

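The rectified tiles show clean base outlines with correct sizes and yaws (square about -14°, oblong about +10°). The frames' shadows widen their boxes, so I corrected those by rim edges. The big ring is near (0.524, 0.391).

Call:
move_arm --motion "15.2 -4.6 -2 6.8;15.2 -4.6 -2 6.8;15.2 -4.6 -2 6.8;15.2 -4.6 -2 6.8;15.2 -4.6 -2 6.8" --fingers 1 --force 40

```text
clock: 1.1
position: [0.3662, 0.4378, 0.2271]
tcp_rot: [0.0, 0.54, 0.842, 0.0]
force: [-0.2, 0.5, 0.7]
finger_gap: 0.0851
```

Call:
move_arm --motion "6.3 -1.9 -0.8 0;6.3 -1.9 -0.8 0;6.3 -1.9 -0.8 0;6.3 -1.9 -0.8 0;6.3 -1.9 -0.8 0"

```text
clock: 1.6
position: [0.5257, 0.3888, 0.2058]
tcp_rot: [-0.0, 0.541, 0.841, -0.0]
force: [-1.1, 0.3, 0.3]
finger_gap: 0.0854
```

```bash
cat > look.py <<'E'
from h import *
import sys
# look.py name z half x y  shape... : wrist + top rectified at plane z with expected outline
def shape(kind,x,y,yaw):
    t=np.linspace(0,2*np.pi,73)
    if kind[0]=='c': r=float(kind[1:])/2000; P=np.c_[r*np.cos(t),r*np.sin(t)]
    else:
        w,h=[float(v)/2000 for v in kind[1:].split('x')]; P=np.array([[w,h],[-w,h],[-w,-h],[w,-h],[w,h]])
    a=np.radians(yaw); return P@np.array([[np.cos(a),np.sin(a)],[-np.sin(a),np.cos(a)]])+[x,y]
def look(out,z,x,y,yaw,kinds,cams=('wrist','top'),half=.07):
    tl=[]
    for n in cams:
        p=cam(n); r=cv2.resize(rectify(p,x,y,half,z),(400,400),interpolation=cv2.INTER_CUBIC); s=400/(2*half)
        o=r.copy()
        for k in kinds:
            q=(shape(k,x,y,yaw)-[x,y])*[s,-s]+200; cv2.polylines(o,[q.astype(np.int32)],False,(0,255,0),1)
        tl.append(o)
        if n=='wrist': T=np.array(p['camera_from_world']);print('wrist cam at',(-T[:3,:3].T@T[:3,3]).round(3))
    cv2.imwrite(out,np.hstack(tl)); s=readout.get_state()
    print('mm/px',2000*half/400,'t',s['clock'],'pos',np.round(s['position'],4),'gap',round(s['finger_gap'],4),'F',np.round(s['force'],1),
     'jaw yaw',np.degrees(2*np.arctan2(s['tcp_rot'][2],s['tcp_rot'][1])).round(1),'qpos',np.round(s['qpos'],2))
E
python3 -c "
from look import *
look('pics/a.png',.045,.524,.391,0,['c66','c61'])"
```

```text
wrist cam at [0.458 0.357 0.322]
mm/px 0.35 t 1.7 pos [0.5233 0.3905 0.2069] gap 0.0854 F [-0.  -0.4 -0.7] jaw yaw 114.6 qpos [ 0.46  0.64  1.13  0.    1.37 -1.54]
```

View pics/a.png

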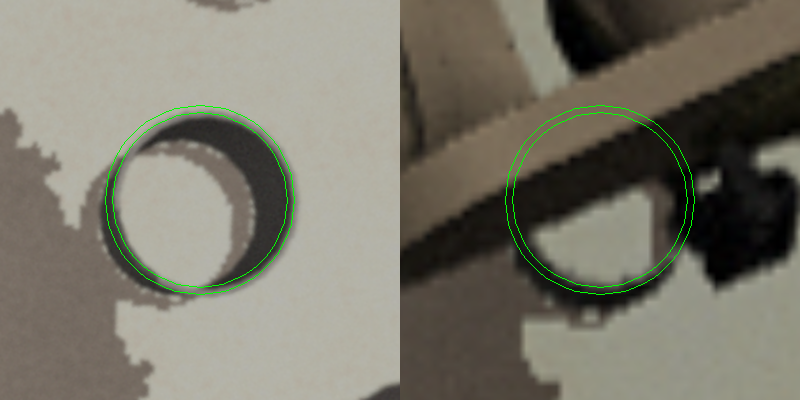

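In the wrist view, the predicted outline sits on the ring's rim within about 1 mm, so I'm going down to grasp it.

Call:
move_arm --motion "0 0 -2 0;0 0 -4 0;0 0 -6 0;0 0 -6.8 0;0 0 -6.8 0"

```text
clock: 2.2
position: [0.5206, 0.3907, 0.0343]
tcp_rot: [-0.002, 0.539, 0.842, -0.002]
force: [-0.5, -0.7, 1.3]
finger_gap: 0.0853
```

Call:
move_arm --motion "0 0 0 0;0 0 0 0;0 0 0 0;0 0 0 0;0 0 0 0" --fingers -1 --force 40

```text
clock: 2.7
position: [0.521, 0.3916, 0.0366]
tcp_rot: [-0.001, 0.539, 0.842, -0.001]
force: [-2.5, 0.6, 7.3]
finger_gap: 0.0658
```

Call:
move_arm --motion "0 0 1.5 0;0 0 3.5 0;0 0 5.5 0;-0.3 -2 6.5 0;-0.7 -4 6.5 0"

```text
clock: 3.2
position: [0.5056, 0.2983, 0.2031]
tcp_rot: [0.001, 0.538, 0.843, 0.002]
force: [1.3, 0.1, -0.4]
finger_gap: 0.0661
```

Call:
move_arm --motion "-0.5 -2 0 0;-0.8 -4 0 0;-1 -6 0 0;-1.4 -8 0 0;-1.8 -10 0 0"

```text
clock: 3.7
position: [0.4607, 0.0507, 0.204]
tcp_rot: [0.002, 0.538, 0.843, 0.003]
force: [2.4, -1.0, -2.0]
finger_gap: 0.0655
```

Call:
move_arm --motion "-0.3 -2 0 0;-0.5 -4 0 0;-0.7 -5.2 -1.5 0;-0.7 -5.2 -3.5 0;-0.7 -5.2 -4 0"

```text
clock: 4.2
position: [0.4411, -0.0794, 0.1009]
tcp_rot: [-0.0, 0.539, 0.842, 0.002]
force: [0.7, 0.1, -0.2]
finger_gap: 0.0658
```

```bash
python3 -c "
from look import *
look('pics/b.png',.003,.445,-.078,0,['c87','c66'],cams=('wrist',))
s=readout.get_state();x,y,z=s['position']
look('pics/b2.png',z+.0084,x+.0022,y+.001,0,['c66'],cams=('wrist',))
import cv2;cv2.imwrite('pics/b3.png',np.hstack([cv2.imread('pics/b.png'),cv2.imread('pics/b2.png')]))"
```

```text
wrist cam at [ 0.373 -0.112  0.217]
mm/px 0.35 t 4.25 pos [ 0.4414 -0.079   0.101 ] gap 0.0655 F [-1.  1. -3.] jaw yaw 114.8 qpos [-0.44  0.35  1.91  0.01  0.88 -2.45]
wrist cam at [ 0.373 -0.112  0.217]
mm/px 0.35 t 4.3 pos [ 0.4424 -0.0791  0.103 ] gap 0.0657 F [ 0.8 -1.  -0.6] jaw yaw 114.9 qpos [-0.44  0.35  1.91  0.01  0.89 -2.45]
```

View pics/b3.png

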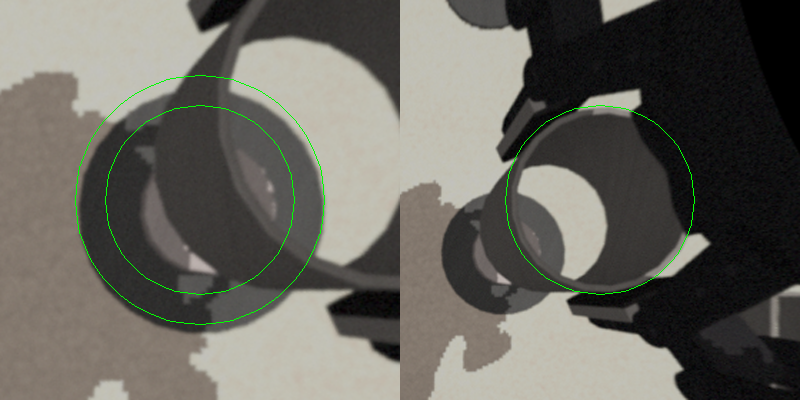

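The held ring sits at TCP +(2, 1) mm. The wrist view puts the base about 3 mm further toward -y than the top camera did, so I'm using the mean and lowering.

Call:
move_arm --motion "0.05 -0.08 0 0;0.05 -0.08 -1.2 0;0.05 -0.08 -2 0;0.05 -0.08 -2.4 0;0.05 -0.08 -2.4 0"

```text
clock: 4.8
position: [0.4439, -0.0811, 0.0432]
tcp_rot: [0.001, 0.538, 0.843, 0.002]
force: [0.1, -0.5, 0.0]
finger_gap: 0.0653
```

Call:
move_arm --motion "0 0 0 0;0 0 0 0"

```text
clock: 5.0
position: [0.4447, -0.0814, 0.0444]
tcp_rot: [0.002, 0.538, 0.843, 0.003]
force: [-0.3, 0.0, -0.5]
finger_gap: 0.0659
```

Call:
move_arm --motion "-0.04 0 -0.17 0;-0.04 0 -0.17 0;-0.04 0 -0.17 0"

```text
clock: 5.3
position: [0.4437, -0.0814, 0.0403]
tcp_rot: [0.002, 0.538, 0.843, 0.003]
force: [0.6, 0.3, -0.7]
finger_gap: 0.0656
```

Now I release it and raise the tool, then head for the small ring.

Call:
move_arm --motion "0 0 0 0;0 0 0 0;0 0 0 0;0 0 0 0;0 0 0 0" --fingers 1

```text
clock: 5.8
position: [0.4437, -0.0814, 0.0403]
tcp_rot: [0.002, 0.538, 0.843, 0.003]
force: [0.7, -0.7, -0.1]
finger_gap: 0.0853
```

Call:
move_arm --motion "0 0 1.5 0;0 0 3.5 0;0 0 5.5 0;0 0 6.6 0;0 0 6.6 0"

```text
clock: 6.3
position: [0.445, -0.0819, 0.2089]
tcp_rot: [0.006, 0.538, 0.843, 0.003]
force: [1.5, 0.2, -0.9]
finger_gap: 0.0853
```

```bash
python3 -c "
from look import *
look('pics/c.png',.048,.4455,-.0800,0,['c66'],cams=('wrist',))
look('pics/c2.png',.003,.4455,-.0800,0,['c87'],cams=('wrist',))
cv2.imwrite('pics/c3.png',np.hstack([cv2.imread('pics/c.png'),cv2.imread('pics/c2.png')]))"
```

```text
wrist cam at [ 0.376 -0.114  0.324]
mm/px 0.35 t 6.35 pos [ 0.4441 -0.0816  0.2065] gap 0.0857 F [ 0.3 -0.5 -1.2] jaw yaw 114.9 qpos [-0.44  0.2   1.79  0.01  1.15 -2.45]
wrist cam at [ 0.375 -0.114  0.322]
mm/px 0.35 t 6.4 pos [ 0.4435 -0.0813  0.205 ] gap 0.0855 F [-0.4  0.  -0.5] jaw yaw 114.9 qpos [-0.44  0.2   1.79  0.01  1.15 -2.45]
```

View pics/c3.png

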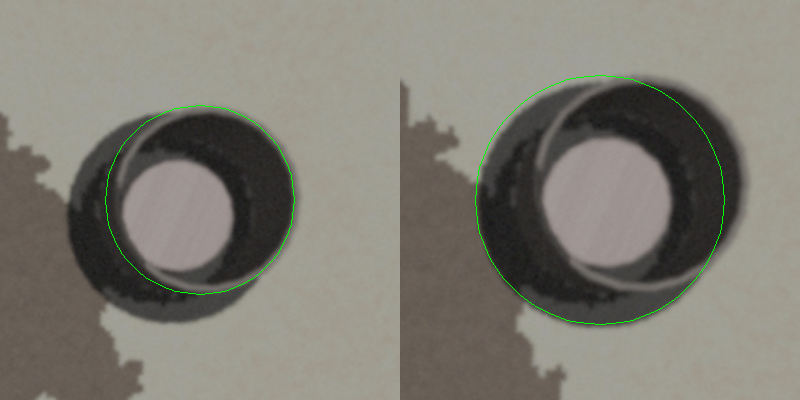

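Ring rim and base disc both match their predicted outlines, so the big ring is seated around its raised disc. Next is the small ring.

Call:
move_arm --motion "2.46 -13 0 -10;2.46 -13 0 -10;2.46 -13 0 -10;2.46 -13 0 -10;2.46 -13 0 -10"

```text
clock: 6.9
position: [0.4896, -0.3288, 0.2028]
tcp_rot: [0.001, 0.811, 0.585, 0.001]
force: [0.9, -0.0, 0.2]
finger_gap: 0.0854
```

Call:
move_arm --motion "0.6 -3.1 0 -2.8;0.6 -3.1 0 -2.8;0.6 -3.1 0 -2.8;0.6 -3.1 0 -2.8"

```text
clock: 7.3
position: [0.5041, -0.4059, 0.2004]
tcp_rot: [-0.0, 0.888, 0.46, 0.001]
force: [-0.5, 0.4, -0.0]
finger_gap: 0.0851
```

```bash
python3 -c "
from look import *
look('pics/d.png',.045,.505,-.406,0,['c48','c43'],cams=('wrist',))"
```

```text
wrist cam at [ 0.443 -0.364  0.317]
mm/px 0.35 t 7.35 pos [ 0.5044 -0.4053  0.2012] gap 0.0851 F [ 0.7  0.1 -0.2] jaw yaw 54.9 qpos [-0.86  0.63  1.17  0.    1.35 -1.82]
```

View pics/d.png

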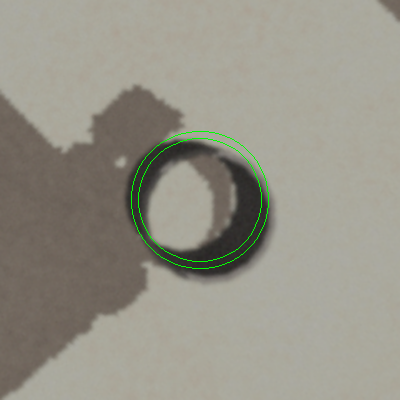

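The small ring sits about 2.5 mm toward -y from my estimate, near (0.505, -0.4085). Going down to grip it.

Call:
move_arm --motion "0 -0.12 -2 0;0.02 -0.12 -4 0;0.02 -0.12 -6 0;0.02 -0.12 -6.5 0;0.02 -0.12 -6.5 0"

```text
clock: 7.85
position: [0.5046, -0.407, 0.0376]
tcp_rot: [-0.002, 0.887, 0.461, 0.001]
force: [0.1, 0.2, 0.6]
finger_gap: 0.0854
```

Call:
move_arm --motion "0 0 0 0;0 0 0 0;0 0 0 0;0 0 0 0;0 0 0 0" --fingers -1

```text
clock: 8.35
position: [0.5054, -0.4077, 0.0402]
tcp_rot: [0.0, 0.887, 0.462, 0.001]
force: [-0.8, 1.7, 7.1]
finger_gap: 0.0467
```

Call:
move_arm --motion "0 0 0 0;0 0 0 0"

```text
clock: 8.55
position: [0.5057, -0.408, 0.0413]
tcp_rot: [0.001, 0.887, 0.462, 0.001]
force: [-0.4, -1.2, -1.9]
finger_gap: 0.0465
```

Call:
move_arm --motion "0 0 1.5 0;0 0 3.5 0;0 0 5.5 0;-0.2 2 6.3 0;-0.5 4 6.3 0"

```text
clock: 9.05
position: [0.4942, -0.3126, 0.202]
tcp_rot: [0.004, 0.888, 0.461, 0.002]
force: [1.4, 0.2, -1.1]
finger_gap: 0.0469
```

Call:
move_arm --motion "-0.3 2 0 0;-0.5 4 0 0;-0.8 6 0 0;-1 8 0 0;-1.2 10 0 0"

```text
clock: 9.55
position: [0.4638, -0.0625, 0.2024]
tcp_rot: [0.005, 0.888, 0.461, 0.003]
force: [0.8, 0.2, -0.2]
finger_gap: 0.047
```

Call:
move_arm --motion "-0.3 2 0 0;-0.6 4 0 0;-0.9 5.9 0 0;-1.07 7 -1.2 0;-1.07 7 -2.5 0"

```text
clock: 10.05
position: [0.4367, 0.1155, 0.1401]
tcp_rot: [0.005, 0.887, 0.462, 0.004]
force: [-0.1, -0.6, -1.4]
finger_gap: 0.0468
```

```bash
python3 -c "
from look import *
look('pics/e.png',.003,.4374,.113,0,['c69','c48'],cams=('wrist',))
s=readout.get_state();x,y,z=s['position']
look('pics/e2.png',z+.004,x,y,0,['c48'],cams=('wrist',))
cv2.imwrite('pics/e3.png',np.hstack([cv2.imread('pics/e.png'),cv2.imread('pics/e2.png')]))"
```

```text
wrist cam at [0.374 0.158 0.256]
mm/px 0.35 t 10.1 pos [0.4343 0.1141 0.135 ] gap 0.0468 F [-3.3 -0.7 -6.5] jaw yaw 55.0 qpos [-0.    0.29  1.88 -0.01  0.97 -0.96]
wrist cam at [0.373 0.157 0.251]
mm/px 0.35 t 10.15 pos [0.435  0.1132 0.1373] gap 0.0472 F [-0.2 -0.5  0.4] jaw yaw 54.9 qpos [-0.    0.29  1.87 -0.01  0.98 -0.96]
```

View pics/e3.png

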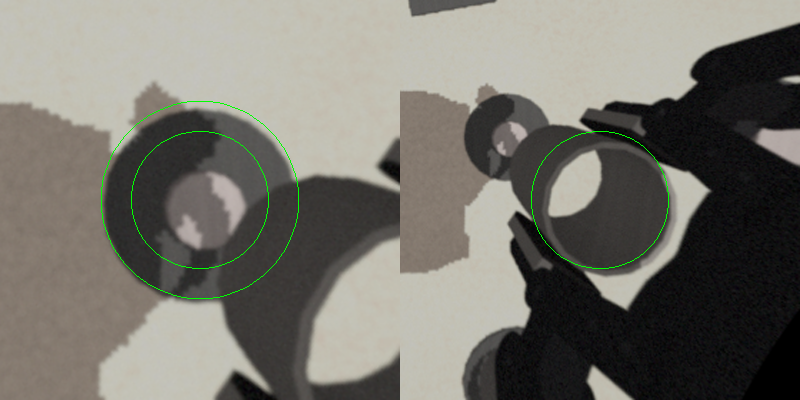

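The held ring sits about (2.6, -2.3) mm off the TCP, and the base centre is about (0.437, 0.112). I'm correcting for both and lowering.

Call:
move_arm --motion "-0.02 0.04 -1 0;-0.02 0.04 -2.3 0;-0.02 0.04 -3.2 0;-0.02 0.04 -3.5 0;-0.02 0.04 -3.5 0"

```text
clock: 10.65
position: [0.435, 0.1137, 0.0504]
tcp_rot: [0.003, 0.887, 0.461, -0.0]
force: [0.7, 0.1, -0.3]
finger_gap: 0.047
```

Call:
move_arm --motion "0 0 0 0;0 0 0 0"

```text
clock: 10.85
position: [0.436, 0.1136, 0.0518]
tcp_rot: [0.004, 0.887, 0.461, 0.001]
force: [-0.6, 0.1, -0.8]
finger_gap: 0.0468
```

Call:
move_arm --motion "-0.05 0.02 -0.15 0;-0.05 0.02 -0.3 0;-0.05 0.02 -0.3 0;-0.05 0.02 -0.3 0"

```text
clock: 11.25
position: [0.4346, 0.1141, 0.0442]
tcp_rot: [0.004, 0.887, 0.461, 0.001]
force: [-1.0, -1.2, -0.5]
finger_gap: 0.0469
```

Call:
move_arm --motion "0 0 -0.04 0;0 0 -0.04 0;0 0 -0.04 0"

```text
clock: 11.55
position: [0.4348, 0.1141, 0.0433]
tcp_rot: [0.004, 0.887, 0.461, 0.001]
force: [0.8, -0.5, 1.4]
finger_gap: 0.0467
```

Call:
move_arm --motion "0 0 0 0;0 0 0 0;0 0 0 0;0 0 0 0;0 0 0 0" --fingers 1

```text
clock: 12.05
position: [0.4348, 0.1141, 0.0433]
tcp_rot: [0.004, 0.887, 0.461, 0.001]
force: [0.3, 0.7, 0.5]
finger_gap: 0.0852
```

Call:
move_arm --motion "0 0 1.5 0;0 0 3.5 0;0 0 5.5 0;0 0 6.4 0;0 0 6.4 0"

```text
clock: 12.55
position: [0.436, 0.1142, 0.2064]
tcp_rot: [0.005, 0.887, 0.461, 0.004]
force: [-0.3, 0.4, -0.8]
finger_gap: 0.0853
```

```bash
python3 -c "
from look import *
look('pics/f.png',.048,.437,.112,0,['c48'],cams=('wrist',))
look('pics/f2.png',.003,.437,.112,0,['c69'],cams=('wrist',))
cv2.imwrite('pics/f3.png',np.hstack([cv2.imread('pics/f.png'),cv2.imread('pics/f2.png')]))"
```

```text
wrist cam at [0.373 0.157 0.322]
mm/px 0.35 t 12.6 pos [0.4351 0.1141 0.2042] gap 0.0856 F [-0.5 -0.2 -1.4] jaw yaw 54.9 qpos [-0.    0.2   1.79 -0.01  1.14 -0.96]
wrist cam at [0.373 0.157 0.32 ]
mm/px 0.35 t 12.65 pos [0.4345 0.1141 0.2028] gap 0.0854 F [-0.  -0.1 -0.4] jaw yaw 54.9 qpos [-0.    0.2   1.79 -0.01  1.14 -0.96]
```

View pics/f3.png

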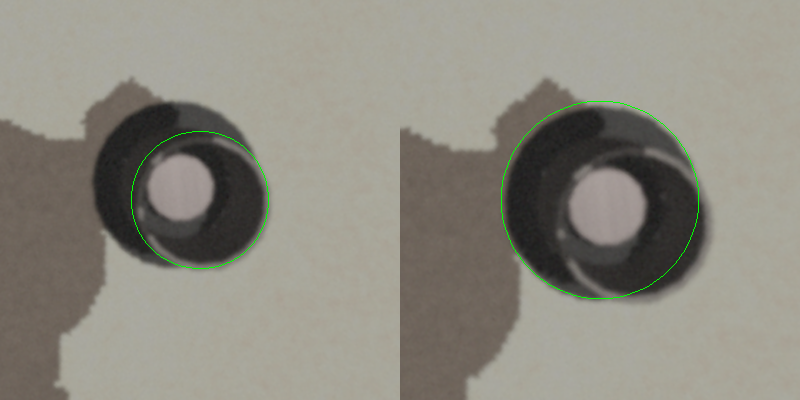

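The small ring is seated around its raised disc, within about 1 mm. Now the square frame.

Call:
move_arm --motion "7.06 -10 0 -9.15;7.06 -10 0 -9.15;7.06 -10 0 -9.15;7.06 -10 0 -9.15;7.06 -10 0 -9.15"

```text
clock: 13.15
position: [0.5791, -0.092, 0.2007]
tcp_rot: [0.003, 0.995, 0.101, -0.002]
force: [-0.1, 1.1, 0.8]
finger_gap: 0.0856
```

Call:
move_arm --motion "1.28 -1.76 0 -1.93;1.28 -1.76 0 -1.93;1.28 -1.76 0 -1.93;1.28 -1.76 0 -1.93"

```text
clock: 13.55
position: [0.6105, -0.1353, 0.1992]
tcp_rot: [0.002, 1.0, 0.001, -0.004]
force: [-0.3, 0.2, 0.1]
finger_gap: 0.0854
```

```bash
python3 -c "
from look import *
look('pics/g.png',.045,.611,-.136,0,['r60x60','r55x55'],cams=('wrist',))"
```

```text
wrist cam at [ 0.611 -0.061  0.315]
mm/px 0.35 t 13.6 pos [ 0.6106 -0.135   0.1999] gap 0.0851 F [ 0.  -0.9 -0.3] jaw yaw 0.1 qpos [-0.4   0.58  1.25 -0.01  1.32 -0.4 ]
```

View pics/g.png

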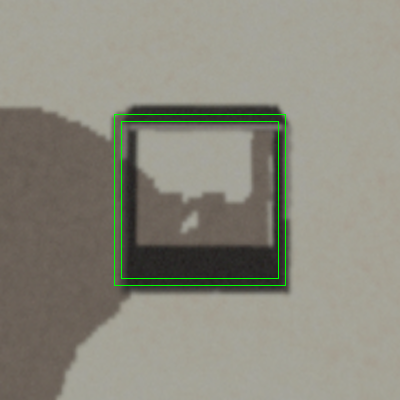

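The square frame's rim is centred near (0.612, -0.138), with yaw about 0. Going down to grip it.

Call:
move_arm --motion "0.06 -0.12 -2 0;0.06 -0.12 -4 0;0.06 -0.12 -6 0;0.06 -0.12 -6.5 0;0.06 -0.12 -6.5 0"

```text
clock: 14.1
position: [0.6114, -0.137, 0.0366]
tcp_rot: [0.002, 1.0, 0.002, -0.004]
force: [0.7, -0.2, 0.8]
finger_gap: 0.0853
```

Call:
move_arm --motion "0 0 0 0;0 0 0 0;0 0 0 0;0 0 0 0;0 0 0 0" --fingers -1

```text
clock: 14.6
position: [0.6127, -0.1373, 0.0396]
tcp_rot: [0.002, 1.0, 0.002, -0.002]
force: [-1.2, 1.4, 6.8]
finger_gap: 0.0595
```

Call:
move_arm --motion "0 0 0 0;0 0 0 0"

```text
clock: 14.8
position: [0.6133, -0.1375, 0.041]
tcp_rot: [0.003, 1.0, 0.002, -0.001]
force: [-0.3, -0.3, -1.5]
finger_gap: 0.0592
```

Call:
move_arm --motion "0 0 1.5 0;0 0 3.5 0;0 0 5.5 0;0.2 2 6.3 -0.7;0.5 4 6.3 -1.4"

```text
clock: 15.3
position: [0.6261, -0.0421, 0.2025]
tcp_rot: [0.004, 0.997, -0.074, 0.002]
force: [1.2, -0.6, -1.0]
finger_gap: 0.0593
```

Call:
move_arm --motion "0.25 2 0 -0.5;0.5 4 0 -1;0.8 6 0 -1;0.8 6.2 -1.5 -1;0.8 6.2 -2.5 -1"

```text
clock: 15.8
position: [0.6454, 0.1152, 0.1385]
tcp_rot: [0.004, 0.992, -0.125, 0.001]
force: [0.0, -0.9, -1.5]
finger_gap: 0.0593
```

```bash
python3 -c "
from look import *
look('pics/i.png',.003,.6445,.117,-14.2,['r84x84','r60x60'],cams=('wrist',))
s=readout.get_state();x,y,z=s['position']
look('pics/i2.png',z+.004,x,y,-14.2,['r60x60'],cams=('wrist',))
cv2.imwrite('pics/i3.png',np.hstack([cv2.imread('pics/i.png'),cv2.imread('pics/i2.png')]))"
```

```text
wrist cam at [0.663 0.187 0.254]
mm/px 0.35 t 15.85 pos [0.6438 0.1141 0.1341] gap 0.0594 F [-1.3 -0.6 -5.8] jaw yaw -14.4 qpos [-0.    0.7   1.21 -0.01  1.23  0.25]
wrist cam at [0.663 0.186 0.25 ]
mm/px 0.35 t 15.9 pos [0.6443 0.1134 0.1365] gap 0.0595 F [-0.2 -0.1 -1.3] jaw yaw -14.5 qpos [-0.    0.7   1.21 -0.01  1.23  0.25]
```

View pics/i3.png

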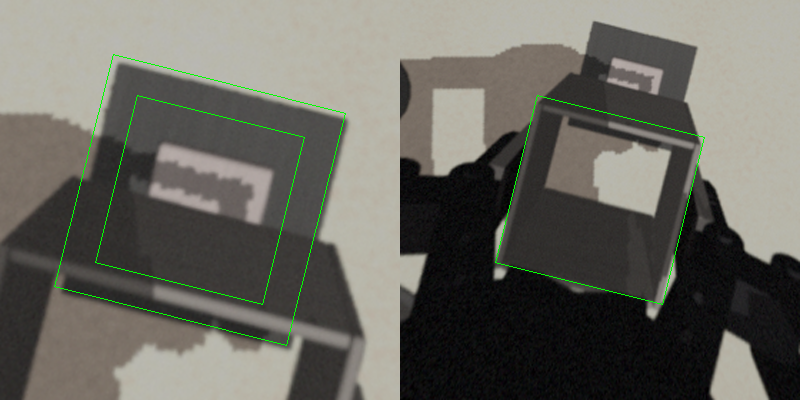

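The base is aligned at -14.2° and centred about (0.645, 0.116). The held frame matches its outline and yaw, so I'm lowering.

Call:
move_arm --motion "0.02 0.12 -1 0;0.02 0.12 -2.3 0;0.02 0.12 -3.2 0;0.02 0.12 -3.5 0;0.02 0.12 -3.5 0"

```text
clock: 16.4
position: [0.6452, 0.116, 0.0497]
tcp_rot: [0.004, 0.992, -0.126, -0.002]
force: [0.7, 0.9, -1.3]
finger_gap: 0.0595
```

Call:
move_arm --motion "0 0 0 0;0 0 0 0"

```text
clock: 16.6
position: [0.6462, 0.1159, 0.0517]
tcp_rot: [0.004, 0.992, -0.126, -0.0]
force: [-0.4, -0.2, -1.0]
finger_gap: 0.0592
```

Call:
move_arm --motion "-0.06 0.02 -0.15 0;-0.06 0.02 -0.3 0;-0.06 0.02 -0.3 0;-0.06 0.02 -0.3 0"

```text
clock: 17.0
position: [0.6446, 0.1164, 0.0441]
tcp_rot: [0.004, 0.992, -0.126, -0.0]
force: [-0.6, 0.3, 0.2]
finger_gap: 0.0595
```

Call:
move_arm --motion "0 0 -0.03 0;0 0 -0.03 0;0 0 -0.03 0"

```text
clock: 17.3
position: [0.6446, 0.1164, 0.0434]
tcp_rot: [0.004, 0.992, -0.126, -0.0]
force: [0.4, 0.7, -1.1]
finger_gap: 0.0591
```

Call:
move_arm --motion "0 0 0 0;0 0 0 0;0 0 0 0;0 0 0 0;0 0 0 0" --fingers 1

```text
clock: 17.8
position: [0.6446, 0.1164, 0.0434]
tcp_rot: [0.004, 0.992, -0.126, -0.0]
force: [0.4, -1.6, 0.3]
finger_gap: 0.0856
```

Call:
move_arm --motion "0 0 1.5 0;0 0 3.5 0;0 0 5.5 0;0 0 6.4 0;0 0 6.4 0"

```text
clock: 18.3
position: [0.6458, 0.1165, 0.2078]
tcp_rot: [0.003, 0.992, -0.126, 0.004]
force: [1.2, -0.8, 0.2]
finger_gap: 0.0855
```

```bash
python3 -c "
from look import *
look('pics/j.png',.048,.645,.116,-14.2,['r60x60'],cams=('wrist',))
look('pics/j2.png',.011,.645,.116,-14.2,['r40x40'],cams=('wrist',))
cv2.imwrite('pics/j3.png',np.hstack([cv2.imread('pics/j.png'),cv2.imread('pics/j2.png')]))"
```

```text
wrist cam at [0.663 0.189 0.324]
mm/px 0.35 t 18.35 pos [0.645  0.1164 0.2048] gap 0.0852 F [ 0.1 -0.5 -0. ] jaw yaw -14.5 qpos [ 0.    0.64  1.13 -0.01  1.37  0.26]
wrist cam at [0.663 0.189 0.321]
mm/px 0.35 t 18.4 pos [0.6444 0.1164 0.2028] gap 0.0852 F [ 0.   0.4 -0.3] jaw yaw -14.5 qpos [ 0.    0.64  1.13 -0.01  1.37  0.26]
```

View pics/j3.png

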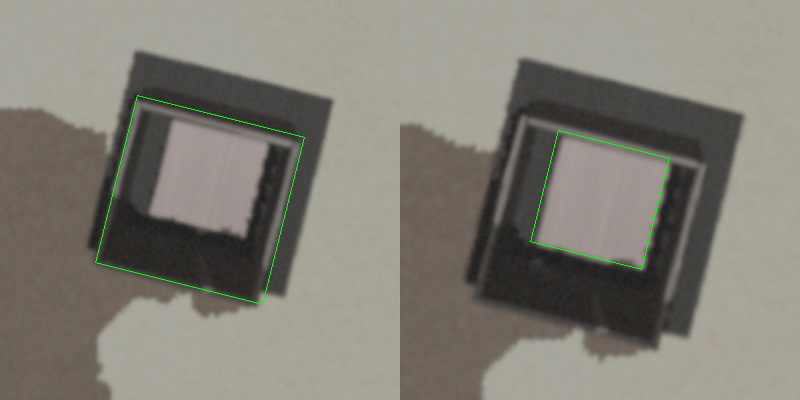

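The square frame lies around its raised block, aligned to it and centred within about 1 mm. Last is the oblong frame.

Call:
move_arm --motion "-11.7 -15.9 0 3;-11.7 -15.9 0 3;-11.7 -15.9 0 3;-11.7 -15.9 0 3;-11.7 -15.9 0 3"

```text
clock: 18.9
position: [0.4946, -0.0854, 0.2014]
tcp_rot: [0.003, 1.0, 0.031, -0.001]
force: [1.1, -1.6, -0.2]
finger_gap: 0.0849
```

Call:
move_arm --motion "-5.7 -7.86 0 0;-5.7 -7.86 0 0;-5.7 -7.86 0 0;-5.7 -7.86 0 0;-5.7 -7.86 0 0"

```text
clock: 19.4
position: [0.3501, -0.2829, 0.1999]
tcp_rot: [0.002, 1.0, 0.03, -0.002]
force: [1.5, -0.4, 0.0]
finger_gap: 0.0854
```

Call:
move_arm --motion "0 0 0 0;0 0 0 0"

```text
clock: 19.6
position: [0.3492, -0.2827, 0.1985]
tcp_rot: [0.001, 1.0, 0.029, -0.003]
force: [-0.2, 0.1, -0.5]
finger_gap: 0.0853
```

```bash
python3 -c "
from look import *
look('pics/k.png',.045,.352,-.282,3.6,['r44x100','r39x95'],cams=('wrist',))"
```

```text
wrist cam at [ 0.345 -0.209  0.315]
mm/px 0.35 t 19.65 pos [ 0.3499 -0.2821  0.1988] gap 0.0856 F [0.  1.2 0.3] jaw yaw 3.5 qpos [-0.94  0.21  1.8  -0.01  1.14 -1.  ]
```

View pics/k.png

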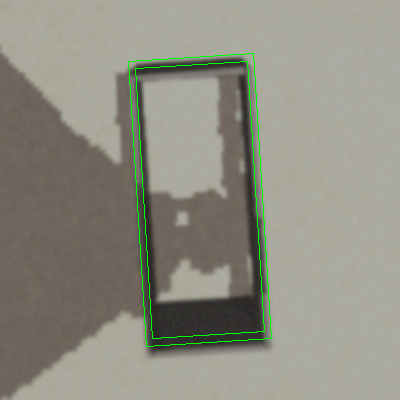

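The outline matches the frame at (0.352, -0.283), yaw 3.6°. Going down to grip it.

Call:
move_arm --motion "0.08 -0.04 -2 0;0.08 -0.04 -4 0;0.08 -0.04 -6 0;0.08 -0.04 -6.45 0;0.08 -0.04 -6.45 0"

```text
clock: 20.15
position: [0.3519, -0.2808, 0.0354]
tcp_rot: [-0.001, 1.0, 0.031, -0.004]
force: [-0.4, -0.2, 1.2]
finger_gap: 0.0854
```

Call:
move_arm --motion "0 0 0 0;0 0 0 0;0 0 0 0;0 0 0 0;0 0 0 0" --fingers -1

```text
clock: 20.65
position: [0.3525, -0.281, 0.0365]
tcp_rot: [-0.0, 1.0, 0.031, -0.003]
force: [0.5, 3.4, 7.6]
finger_gap: 0.0431
```

Call:
move_arm --motion "0 0 0 0;0 0 0 0"

```text
clock: 20.85
position: [0.3525, -0.2812, 0.0368]
tcp_rot: [-0.0, 1.0, 0.031, -0.003]
force: [0.5, -0.4, -0.8]
finger_gap: 0.0436
```

Call:
move_arm --motion "0 0 1.5 0;0 0 3.5 0;0 0 5.5 0;0.2 2 6.5 0.5;0.5 4 6.5 1.08"

```text
clock: 21.35
position: [0.3647, -0.1875, 0.2018]
tcp_rot: [0.002, 0.996, 0.087, -0.001]
force: [2.3, 0.6, -1.9]
finger_gap: 0.0436
```

Call:
move_arm --motion "0.2 2 0 0;0.3 4 0 0;0.4 6 0 0;0.5 8 0 0;0.6 10 0 0"

```text
clock: 21.85
position: [0.3792, 0.0641, 0.202]
tcp_rot: [0.002, 0.996, 0.087, -0.001]
force: [0.7, -1.1, -0.9]
finger_gap: 0.0433
```

Call:
move_arm --motion "0.1 2 0 0;0.2 4 0 0;0.23 6 0 0;0.23 8 0 0;0.23 8.44 -1.2 0"

```text
clock: 22.35
position: [0.3858, 0.2794, 0.1741]
tcp_rot: [0.001, 0.996, 0.089, 0.002]
force: [0.9, -0.1, -2.1]
finger_gap: 0.0437
```

Call:
move_arm --motion "0 0 -0.8 0;0 0 -1.2 0;0 0 -1.2 0"

```text
clock: 22.65
position: [0.3853, 0.2789, 0.1432]
tcp_rot: [0.001, 0.996, 0.089, 0.001]
force: [0.5, -0.4, -0.1]
finger_gap: 0.0436
```

```bash
python3 -c "
from look import *
look('pics/l.png',.003,.385,.273,10.1,['r68x124','r44x100'],cams=('wrist',))
s=readout.get_state();x,y,z=s['position']
look('pics/l2.png',z+.008,x,y-.002,10.1,['r44x100'],cams=('wrist',))
cv2.imwrite('pics/l3.png',np.hstack([cv2.imread('pics/l.png'),cv2.imread('pics/l2.png')]))"
```

```text
wrist cam at [0.371 0.352 0.259]
mm/px 0.35 t 22.7 pos [0.3858 0.279  0.1443] gap 0.0436 F [-0.7 -1.1 -1.1] jaw yaw 10.2 qpos [ 0.38  0.33  1.79 -0.    1.02  0.21]
wrist cam at [0.372 0.352 0.261]
mm/px 0.35 t 22.75 pos [0.3862 0.2791 0.1449] gap 0.0433 F [ 0.7 -0.6 -1.2] jaw yaw 10.2 qpos [ 0.38  0.33  1.79 -0.    1.02  0.21]
```

View pics/l3.png

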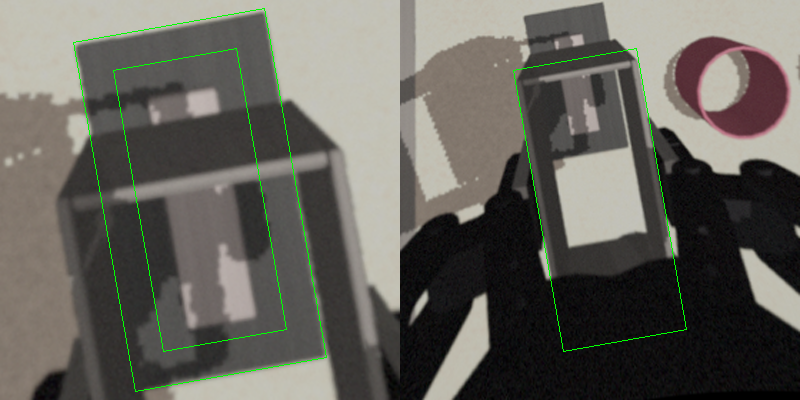

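The base fits the outline at (0.385, 0.273), 10.1°. The held frame looks slightly smaller and about 4 mm off, so I'm checking for slip or tilt with wireframes before lowering.

```bash
python3 -c "
from look import *
s=readout.get_state();x,y,z=s['position']
q=shape('r44x100',x,y-.002,10.1)
tl=[]
for n in ['side','wrist']:
    p=cam(n);im=p['pixels'].copy()
    k=2 if n=='wrist' else 5
    a=proj(p,np.c_[q,np.full(5,z+.0082)]);b=proj(p,np.c_[q,np.full(5,z-.0368)])
    c=np.vstack([a,b]).mean(0) if n=='side' else np.array([320,250]);h=400/k/2 if n=='side' else 200
    k=400/(2*h); M=np.float32([[k,0,200-k*c[0]],[0,k,200-k*c[1]]])
    o=cv2.warpAffine(im,M,(400,400),flags=cv2.INTER_CUBIC)
    for P,col in ((a,(0,255,0)),(b,(0,0,255))): cv2.polylines(o,[np.int32((P-c)*k+200)],False,col,1)
    tl.append(o)
cv2.imwrite('pics/m.png',np.hstack(tl));print(s['position'])"
```

```text
[0.3862216  0.27908991 0.14487311]
```

View pics/m.png

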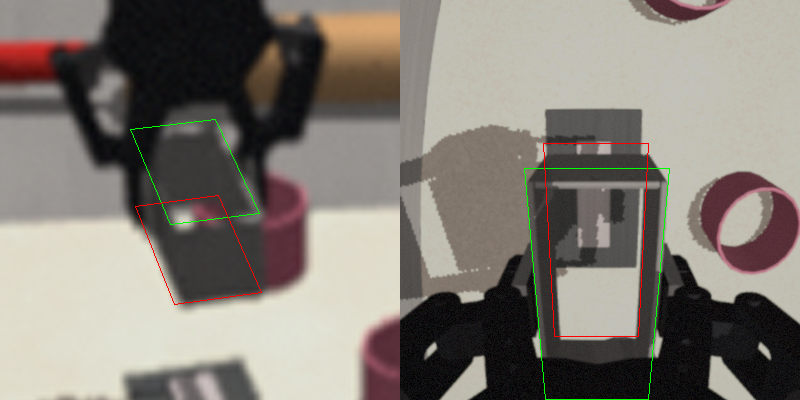

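There's no slip or tilt: heights match in the side view. The frame centre is about 4-5 mm toward -y of the TCP, so I'm lowering with that offset (7.5 mm clearance).

Call:
move_arm --motion "-0.04 -0.06 -1.5 0;-0.04 -0.06 -3 0;-0.04 -0.06 -3.7 0;-0.04 -0.06 -3.9 0;-0.04 -0.06 -3.9 0"

```text
clock: 23.35
position: [0.3858, 0.2777, 0.0481]
tcp_rot: [0.001, 0.996, 0.088, 0.004]
force: [0.3, -0.1, -1.1]
finger_gap: 0.0436
```

Call:
move_arm --motion "0 0 0 0;0 0 0 0"

```text
clock: 23.55
position: [0.3865, 0.2779, 0.0494]
tcp_rot: [0.0, 0.996, 0.088, 0.005]
force: [0.4, 0.4, -2.3]
finger_gap: 0.0435
```

Call:
move_arm --motion "-0.06 0 -0.15 0;-0.06 0 -0.32 0;-0.06 0 -0.32 0;-0.06 0 -0.32 0"

```text
clock: 23.95
position: [0.385, 0.2779, 0.0413]
tcp_rot: [0.0, 0.996, 0.088, 0.005]
force: [-0.3, 0.2, -1.7]
finger_gap: 0.0433
```

Call:
move_arm --motion "0 0 -0.05 0;0 0 -0.05 0;0 0 -0.05 0"

```text
clock: 24.25
position: [0.385, 0.2779, 0.04]
tcp_rot: [0.0, 0.996, 0.088, 0.005]
force: [-0.3, -0.5, -1.6]
finger_gap: 0.0434
```

Call:
move_arm --motion "0 0 0 0;0 0 0 0;0 0 0 0;0 0 0 0;0 0 0 0" --fingers 1

```text
clock: 24.75
position: [0.385, 0.2779, 0.0401]
tcp_rot: [0.0, 0.996, 0.088, 0.005]
force: [-0.7, 0.2, -0.3]
finger_gap: 0.0853
```

Call:
move_arm --motion "0 0 1.5 0;0 0 3.5 0;0 0 5.5 0;0 0 6.4 0;0 0 6.4 0"

```text
clock: 25.25
position: [0.3862, 0.2784, 0.2033]
tcp_rot: [-0.001, 0.996, 0.088, 0.008]
force: [-0.0, 0.3, -0.4]
finger_gap: 0.0853
```

```bash
python3 -c "
from look import *
look('pics/n.png',.048,.385,.273,10.1,['r44x100'],cams=('wrist',))
look('pics/n2.png',.011,.385,.273,10.1,['r24x80'],cams=('wrist',))
cv2.imwrite('pics/n3.png',np.hstack([cv2.imread('pics/n.png'),cv2.imread('pics/n2.png')]))"
```

```text
wrist cam at [0.371 0.351 0.32 ]
mm/px 0.35 t 25.3 pos [0.3853 0.2781 0.201 ] gap 0.0855 F [-0.7  0.3 -0.5] jaw yaw 10.1 qpos [ 0.38  0.25  1.73 -0.    1.15  0.2 ]
wrist cam at [0.371 0.35  0.317]
mm/px 0.35 t 25.35 pos [0.3848 0.2778 0.1996] gap 0.0854 F [ 0.3  0.5 -0.4] jaw yaw 10.1 qpos [ 0.38  0.25  1.73 -0.    1.15  0.2 ]
```

View pics/n3.png

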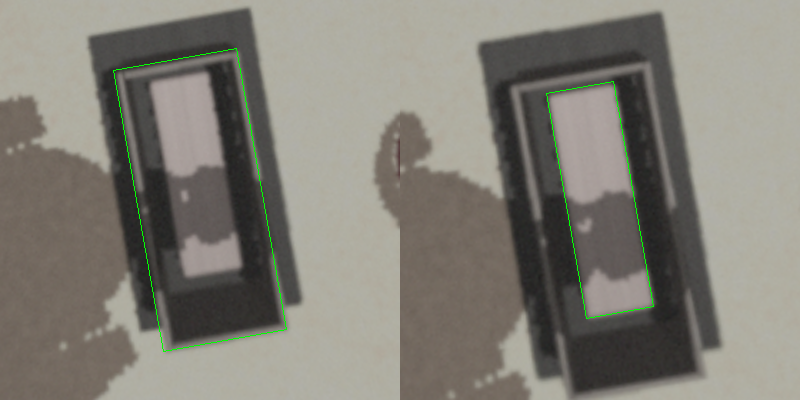

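The oblong frame matches its outline around the raised block, within about 1 mm and aligned. All four are placed, so I'm handing in.

```bash
python3 -c "
from bench import job,readout
print(readout.get_state()['clock']);print(job.job_done())"
```

```text
25.35
the job is handed in; nothing more can be done
None
```

All four frames are seated over their own raised shapes, and I handed the job in at 25.4 s with the gripper open and clear of everything.

- **Placing:** After each release a wrist-camera check showed the frame around its raised shape, within about 1–2 mm of centre. The clearance is 7.5–8 mm. The square (about -14°) and oblong (about +10°) lined up with their bases by eye against drawn outlines.
- **Bystanders:** The shaker, bowl and pink rings were not touched, and the force readings stayed under about 8 N. I took no final overview picture to confirm they had not moved.
- **Disagreements:** The top and wrist cameras differed by 1–3 mm on base positions, so I used values between them or leaned towards the wrist. The held oblong frame looked about 4 mm off the gripper centre in the wrist view. The side view showed no slip or tilt, so I corrected for the offset before lowering, and the check after release fitted.
- **Picture budget:** I viewed 16 pictures, two over the budget of 14: the slip check and the last oblong check.

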